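# Find the gauge case that rattles and hand it over

### The arm

A 6-joint arm with a two-finger parallel gripper is mounted at the origin on the work surface. World frame = base frame: x ahead of the robot, y to its left, z up, the work surface at z = 0. Lengths are in m, angles in degrees, forces in N, time in s.
With the tool pointing down it reaches from about 0.3 to 0.95 m from the base axis. Payload 3.1 kg.
Tool frame: the origin (TCP) lies on the front face of the gripper's body, between the roots of the fingers; the fingertips stand 73 mm ahead of it and the grasp point (between the pads) lies ctrl.hold_point_z ahead of it (ctrl.hold_point_z is the distance from the TCP to the grasp point, in m); z points along the fingers, y is the line along which they close (so a half turn about z gives the same grasp; the last joint's range is limited). The gripper opens to 85 mm and grips with 20 to 120 N. Pads are 22 mm wide; open, the fingers measure 114 mm over their backs; the gripper's body (76 mm by 85 mm) begins 54 mm behind the grasp point. The pads swing forward as they close: fully open they stand 13 mm farther back than shut.
Start: joints at [71.522, 17.653, 93.61, -0, 68.738, -3.994], TCP at [0.156, 0.605, 0.304] pointing down, gripper open.
Joint ranges: [-175.34, 175.34], [-45.06, 112.39], [2.9, 150.54], [-68.45, 248.45], [3.09, 151.38], [-168.51, 168.51]. Speed limits (degrees/s): [159.86, 159.86, 180, 180, 180, 180].

### API

Orientations are given as [roll, pitch, yaw] about the fixed x, y, z axes, in that order (R = Rz(yaw) Ry(pitch) Rx(roll)).
In Python, from workcell import ctrl, camera, finder gives the robot as it stands.
- The arm moves only by the tool apply_moves, never from a script. Its argument "steps" is text: rows parted by semicolons, each of 4 numbers parted by spaces: the shift along the world's x, y, z in mm, then the turn about the world's z in degrees. In form: x y z spin; .... A call has 1 to 8 rows; each row is the pose to reach, as a shift and turn from the pose commanded when the call began; what a row does not reach only later rows make up. A row lasts 1/10 s, in which the tool goes at most 50 mm and 8.59 degrees, less where a joint would pass 70% of its speed; a pose out of reach is approached as far as the arm can. A call with a gripper value outside its range is refused whole. "fingers" is the gripper command: -1 is shut, 1 is fully open, values between are in proportion, set as the call begins (left out, the last holds). The fingers move at their own pace and stop on an object; "grip_force" is the grip in N (left out, the last holds). Time passes only in rows, so rows that repeat a pose let the fingers close. It gives the time, the measured TCP pose, the force, the opening and the grip force at its end, in the units of the state.
- ctrl.sense(): the state, without advancing time (a new reading comes with each control period).
- camera(name): name is "side" or "top" or "wrist"; returns a dict with "frame" (420x560x3 uint8, red, green, blue), "range_z" (420x560 float32, m along the optical axis (not along the pixel's ray), 0 where there is no reading), "K" (3x3 intrinsics, pixels), "world_from_camera" (4x4, takes a point from camera to world coordinates). Camera axes: x right, y down, z forward; pixel columns grow to the right and rows downward; lengths in m; the calibration is good to about 2 mm. A picture is of the moment at which its call begins.
- ctrl.sign_off(): hands the job in; it is judged then, once.
Trained networks look in the newest picture that a camera, given by its name, has taken for a name from the list of things; names that differ only in an ending like _2 or _b are one class to them, and where a whole thing is asked for, a point or a joint stands for the part that bears it (a point fixed in the world has none). Each returns a list of dicts, best first, with "p" (0 to 1); they miss things now and then, are a little off and sometimes report something else, mostly with a low value. They report only what shows in the picture. A call takes as long as a camera call. They do not tell look-alikes from the thing itself.
- finder.regions_of(name, camera): "mask" (420x560 bool, what is visible of it) and "xy" ([column, row] in pixels, amid what is visible of it).
- finder.mark_of(name, camera): "xy" ([column, row] in pixels: a listed point, or the origin of a listed thing).
The state is a dict: "time_s": time; "qpos": joint angles; "qd": joint speeds; "tau": joint torques, N m; "tool_pos": TCP position; "tool_rot": TCP orientation; "ft_force": force on the tool from outside, world axes, zero at the start; "ft_torque": the same for the moment, N m; "gripper_width": finger opening in m; "gripper_force": force on a finger pad.
Only numpy, scipy, OpenCV 4.12 (cv2) and the standard library are available. Lean on these libraries where they do the work, as an engineer would, in place of code of your own. Each camera call takes 0.05 s, during which the arm holds its last target. There are 200 camera calls.

### The job

In one of the three grey gauge cases the steel ball has come out of its packing. Pick the cases up one at a time and shake each briskly end to end a few times, putting a quiet one gently back down where it lay, until you have the one that rattles; then hold that one out to your colleague over the middle of the rubber mat, level, about 15 cm above the bench, with one end pointing straight across at them. Finish while still holding it there, and leave everything else on the bench as it is.

Things in the scene. Friction and masses are not known exactly. Their poses are not given: they have to be found in the camera images.
- case_a: one of three identical sealed grey plastic gauge cases lying lid up: 120 mm long (x axis), 58 mm wide (y), 44 mm tall, with a fixed black U handle across the middle of the lid: a bar 16 mm thick (x), 54 mm long (y), 16 mm tall, its middle 66 mm above the underside, clear of the lid by 14 mm. Origin at the centre of the underside, z up. Which of the three rattles changes every time
- case_b: case like case_a, same size and axes. Their weights differ (0.25 to 0.6 kg), which is no sure sign. Each holds a 27 mm, 80 g steel ball, packed fast in two of them. In the third it is loose and rolls up to 69 mm lengthwise and 13 mm sideways on a flat felt-lined floor 8 mm above the underside
- case_c: case like case_a, same size and axes. A loose ball knocks on the ends when its case is shaken or tilted to and fro lengthwise (strokes of 90 mm, 0.25 s each, will do). It stays where it is on a level floor (it needs some 10 degrees of tilt to roll), so after a tilt of 23 degrees and back to level its weight is felt at the end that was low
- mat: flat black ribbed rubber counter mat fixed on the bench at the far side beyond the cases, where the colleague stands opposite and takes things. 120 mm deep (its x axis, pointing across to the colleague), 220 mm wide (y), 4 mm thick; origin at the centre of its underside, on the bench top (z = 0)
- lamp_gallery: brass lamp gallery: a perforated brass tube open at the top on a flanged foot, 82 mm across the foot, 88 mm tall, stands upright; origin at the centre of its underside
- wick_wheel: brass spool with two round flanges (64 mm below, 60 mm above), 57 mm tall, stands on its wider flange; origin at the centre of its underside
- bushing: small flanged copper-coloured bushing, 38 mm across, 36 mm tall, standing between two of the cases; origin at the centre of its underside
- collet: small slotted steel collet, 33 mm across, 43 mm tall, standing on its narrow end between two of the cases; origin at the centre of its underside
- tool_holder: dark steel lathe tool holder block, 60 x 34 x 46 mm, the turning tool in it making it 112 mm long and its height nut 68 mm tall, at the right beyond the cases; origin at the centre of its underside
- wrench: open-ended steel wrench, 150 mm long, lying flat between two of the cases; origin under its middle
- oil_tin: plain aluminium can, 54 mm across, 85 mm tall, at the left beyond the cases; origin at the centre of its underside
Things that resemble listed ones, but are neither listed nor needed, are in the scene too. What is shaped like the case_b but turquoise is not meant.

How it is judged (in metres and radians):
On the way, in this order (a step that is already met when the one before it is completed fails the run):
1. the case with the loose ball is held clear of the bench and shaken: its ball knocks on one end (((height (world z) of case_a above 0.03 m and contact force between the fingers and case_a above 1 N and contact force between case_a_c1 and anything else above 0.5 N) or (height (world z) of case_b above 0.03 m and contact force between the fingers and case_b above 1 N and contact force between case_b_c1 and anything else above 0.5 N) or (height (world z) of case_c above 0.03 m and contact force between the fingers and case_c above 1 N and contact force between case_c_c1 and anything else above 0.5 N))).
2. the ball knocks on the other end (((height (world z) of case_a above 0.03 m and contact force between the fingers and case_a above 1 N and contact force between case_a_c2 and anything else above 0.5 N) or (height (world z) of case_b above 0.03 m and contact force between the fingers and case_b above 1 N and contact force between case_b_c2 and anything else above 0.5 N) or (height (world z) of case_c above 0.03 m and contact force between the fingers and case_c above 1 N and contact force between case_c_c2 and anything else above 0.5 N))).
3. the ball knocks on the first end again (((height (world z) of case_a above 0.03 m and contact force between the fingers and case_a above 1 N and contact force between case_a_c1 and anything else above 0.5 N) or (height (world z) of case_b above 0.03 m and contact force between the fingers and case_b above 1 N and contact force between case_b_c1 and anything else above 0.5 N) or (height (world z) of case_c above 0.03 m and contact force between the fingers and case_c above 1 N and contact force between case_c_c1 and anything else above 0.5 N))).
At the end, for the whole second after the job is handed in: The rattling case is gripped, still, centred within 60 mm of the mat's centre, underside 100 to 250 mm above the bench, level within 11 degrees, long axis within 17 degrees of the mat's x axis. The other two lie flat, let go, within 50 mm of where they lay ((((contact force between case_a_c0 and anything else above 0.1 N and contact force between the fingers and case_a above 2 N and height (world z) of case_a between 0.1 and 0.25 m and horizontal distance between case_a and mat below 0.06 m and angle between case_a's own z axis and vertical below 0.2 rad and angle between the x axis of case_a and the x axis of mat, either way round below 0.3 rad and linear speed of case_a below 0.05 m/s) and (height (world z) of case_b below 0.006 m and angle between case_b's own z axis and vertical below 0.1 rad and distance of case_b from where it was at the start of the episode below 0.05 m and linear speed of case_b below 0.02 m/s and contact force between the fingers and case_b below 0.1 N) and (height (world z) of case_c below 0.006 m and angle between case_c's own z axis and vertical below 0.1 rad and distance of case_c from where it was at the start of the episode below 0.05 m and linear speed of case_c below 0.02 m/s and contact force between the fingers and case_c below 0.1 N)) or ((contact force between case_b_c0 and anything else above 0.1 N and contact force between the fingers and case_b above 2 N and height (world z) of case_b between 0.1 and 0.25 m and horizontal distance between case_b and mat below 0.06 m and angle between case_b's own z axis and vertical below 0.2 rad and angle between the x axis of case_b and the x axis of mat, either way round below 0.3 rad and linear speed of case_b below 0.05 m/s) and (height (world z) of case_a below 0.006 m and angle between case_a's own z axis and vertical below 0.1 rad and distance of case_a from where it was at the start of the episode below 0.05 m and linear speed of case_a below 0.02 m/s and contact force between the fingers and case_a below 0.1 N) and (height (world z) of case_c below 0.006 m and angle between case_c's own z axis and vertical below 0.1 rad and distance of case_c from where it was at the start of the episode below 0.05 m and linear speed of case_c below 0.02 m/s and contact force between the fingers and case_c below 0.1 N)) or ((contact force between case_c_c0 and anything else above 0.1 N and contact force between the fingers and case_c above 2 N and height (world z) of case_c between 0.1 and 0.25 m and horizontal distance between case_c and mat below 0.06 m and angle between case_c's own z axis and vertical below 0.2 rad and angle between the x axis of case_c and the x axis of mat, either way round below 0.3 rad and linear speed of case_c below 0.05 m/s) and (height (world z) of case_a below 0.006 m and angle between case_a's own z axis and vertical below 0.1 rad and distance of case_a from where it was at the start of the episode below 0.05 m and linear speed of case_a below 0.02 m/s and contact force between the fingers and case_a below 0.1 N) and (height (world z) of case_b below 0.006 m and angle between case_b's own z axis and vertical below 0.1 rad and distance of case_b from where it was at the start of the episode below 0.05 m and linear speed of case_b below 0.02 m/s and contact force between the fingers and case_b below 0.1 N)))); the arm keeps its last pose, push and grip.
It fails at once if a case is dropped or thrown (falls freely by more than about 25 mm) ((linear speed of case_a above 0.7 m/s and contact force between the fingers and case_a below 0.1 N) or (linear speed of case_b above 0.7 m/s and contact force between the fingers and case_b below 0.1 N) or (linear speed of case_c above 0.7 m/s and contact force between the fingers and case_c below 0.1 N)).
It fails at once if one of the other things on the bench is moved by more than 30 mm or knocked over (distance of any of lamp_gallery, wick_wheel, bushing, collet, tool_holder, wrench, oil_tin from where it was at the start of the episode above 0.03 m or angle between any of lamp_gallery, wick_wheel, bushing, collet, tool_holder, wrench, oil_tin's own z axis and vertical above 0.5 rad).
It also fails if it takes over 72 s, if anything falls off the work surface, if the arm or the gripper's body presses on something with over 40 N, if the wrist force passes 120 N, or if a joint passes its speed limit or range.

## Working session

There is one attempt and no reset: what is moved stays moved. The work goes in short steps, Python scripts to look and compute and a tool call to move; the robot and the scene stay as the last step left them, time stands still between calls to the robot, and variables do not carry over. Pictures are saved under pics/ and viewed, at most 10 in all, crops included, and the job is handed in when it is done.

Besides the shell and the picture viewer there is one more tool, called in YAML: its name, and indented under it one key for each argument. apply_moves: Moves the arm, as the interface text tells. Its arguments: {"type":"object","properties":{"steps":{"type":"string"},"fingers":{"type":"number"},"grip_force":{"type":"number"}},"required":["steps"]}

```bash
mkdir -p pics
cat > h.py <<'E'
import numpy as np, cv2
from workcell import ctrl, camera, finder
def w(c,uv,z=None):
    K,T=c["K"],c["world_from_camera"]
    u,v=uv; d=np.array([(u-K[0,2])/K[0,0],(v-K[1,2])/K[1,1],1])
    if z is None: p=d*c["range_z"][int(round(v)),int(round(u))]; return T[:3,:3]@p+T[:3,3]
    D=T[:3,:3]@d; return T[:3,3]+D*(z-T[2,3])/D[2]
def cloud(c):
    K,T=c["K"],c["world_from_camera"]; Z=c["range_z"]
    v,u=np.indices(Z.shape); P=np.stack([(u-K[0,2])/K[0,0]*Z,(v-K[1,2])/K[1,1]*Z,Z],-1)
    return P@T[:3,:3].T+T[:3,3]
E
python3 - <<'E'
from h import *
np.set_printoptions(precision=3,suppress=True)
s=ctrl.sense(); print(s, ctrl.hold_point_z)
for n in ["top","side"]:
    c=camera(n); cv2.imwrite(f"pics/{n}0.png",c["frame"][:,:,::-1])
    print(n,c["world_from_camera"][:3,3])
    if n=="top":
        np.savez("top0.npz",**c)
        P=cloud(c)
        for k in ["case_a","mat","tool_holder","wrench","oil_tin","collet","bushing","wick_wheel","lamp_gallery"]:
            for r in finder.regions_of(k,n):
                m=r["mask"]&(c["range_z"]>0); q=P[m]
                if len(q)==0: continue
                zt=np.percentile(q[:,2],98); 
                rc=cv2.minAreaRect(q[:,:2].astype(np.float32)*1000)
                print(k,round(r["p"],2),np.round(r["xy"]),"zt",zt.round(3),"rect",np.round(rc[0]),np.round(rc[1]),round(rc[2]))
E
```

```text
{'time_s': 0.0, 'qpos': array([71.521, 17.707, 93.69 , -0.002, 68.737, -3.993]), 'qd': array([-0.112, -0.114,  0.014,  0.019, -0.04 , -0.015]), 'tau': array([  0.   , -41.526, -27.666,   0.   ,   0.01 ,   0.   ]), 'tool_pos': array([0.156, 0.604, 0.303]), 'tool_rot': array([-179.866,   -0.008,  165.515]), 'ft_force': array([-0.727,  0.582, -0.677]), 'ft_torque': array([-0.017,  0.001,  0.004]), 'gripper_force': 0.0, 'gripper_width': 0.08556174749289888} 0.0539
top [0.41  0.009 1.02 ]
case_a 0.91 [399. 223.] zt 0.075 rect [ 454. -302.] [ 71. 133.] 56
case_a 0.87 [419. 289.] zt 0.076 rect [ 289. -345.] [121.  77.] 13
case_a 0.85 [163. 225.] zt 0.075 rect [446. 310.] [119.  77.] 2
case_a 0.82 [279. 224.] zt 0.075 rect [450.  10.] [119.  62.] 19
case_a 0.69 [338. 274.] zt 0.076 rect [ 329. -143.] [120.  64.] 85
mat 0.57 [292. 139.] zt 0.009 rect [682. -26.] [124. 221.] 4
tool_holder 0.57 [466. 196.] zt 0.062 rect [ 519. -471.] [ 50. 105.] 74
wrench 0.68 [226. 230.] zt 0.011 rect [422. 148.] [142.  37.] 2
oil_tin 0.57 [112. 153.] zt 0.088 rect [629. 430.] [51. 55.] 79
collet 0.62 [337. 216.] zt 0.047 rect [ 475. -146.] [30. 29.] 48
bushing 0.52 [227. 184.] zt 0.039 rect [556. 141.] [31. 35.] 62
lamp_gallery 0.6 [400. 151.] zt 0.089 rect [ 633. -294.] [80. 72.] 3
side [-0.122 -0.785  0.827]
```

View pics/top0.png

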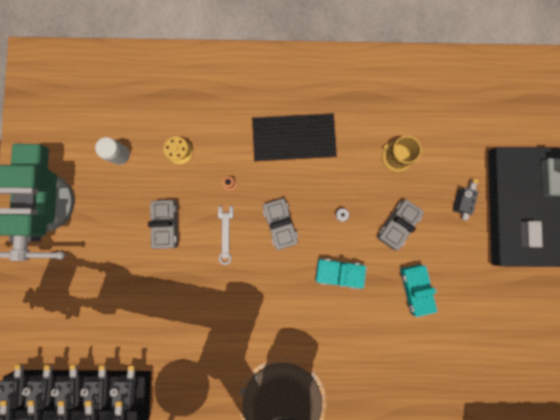

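View pics/side0.png

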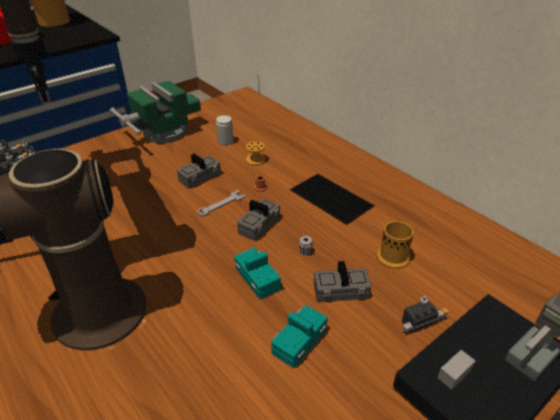

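Run:
```python
from h import *
c=dict(np.load("top0.npz")); P=cloud(c)
img=c["frame"][:,:,::-1].copy()
for uv in [(163,224),(279,223),(400,225)]:
    m=np.zeros(P.shape[:2],bool); m[uv[1]-45:uv[1]+45,uv[0]-45:uv[0]+45]=1
    h=P[m&(P[...,2]>.055)]; b=P[m&(P[...,2]>.03)&(P[...,2]<.056)]
    o=[]
    for q in (h,b):
        mm=q[:,:2].astype(np.float32)*1000; rc=cv2.minAreaRect(mm)
        o.append((len(q),np.round(rc[0],1),np.round(rc[1],1),round(rc[2],1),np.round(mm.mean(0),1),np.round(np.median(q[:,2]),4)))
    q=b[:,:2]-b[:,:2].mean(0); e,V=np.linalg.eigh(q.T@q); a=np.degrees(np.arctan2(V[1,1],V[0,1]))
    print(uv,"yaw body",round(a,1)); [print("  ",x) for x in o]
# mat: dark flat pixels
hsv=cv2.cvtColor(c["frame"],cv2.COLOR_RGB2HSV)
m=np.zeros(P.shape[:2],np.uint8); m[105:170,240:350]=(hsv[105:170,240:350,2]<45)
m=cv2.morphologyEx(m,cv2.MORPH_OPEN,np.ones((3,3)))
q=P[m>0][:,:2].astype(np.float32)*1000; rc=cv2.minAreaRect(q); print("mat",rc,q.mean(0),len(q))
cr=img[165:315,130:450]; cv2.imwrite("pics/crop.png",cv2.resize(cr,None,fx=2.5,fy=2.5,interpolation=cv2.INTER_CUBIC))
for k in ["case_a","mat"]:
    pass
```

```text
(163, 224) yaw body -176.3
   (197, array([434.5, 168.9]), array([323.5,  19.7]), 84.9, array([439.6, 246.4], dtype=float32), np.float64(0.0736))
   (1034, array([446.6, 302.4]), array([119.9,  62.2]), 2.9, array([446.1, 300.3], dtype=float32), np.float64(0.0442))
(279, 223) yaw body -147.6
   (172, array([444.3,   5. ]), array([46.2, 50.5]), 41.3, array([443.4,   9.3], dtype=float32), np.float64(0.0744))
   (1042, array([413.2, -14.3]), array([212.9,  85.3]), 33.7, array([443.5,   3.6], dtype=float32), np.float64(0.0446))
(400, 225) yaw body 152.7
   (201, array([ 441.4, -154.8]), array([ 39.4, 330.6]), 4.0, array([ 443.2, -235. ], dtype=float32), np.float64(0.074))
   (1168, array([ 425.4, -265.4]), array([175.5, 178.4]), 1.3, array([ 436.7, -289.8], dtype=float32), np.float64(0.0449))
mat ((599.22607421875, 24.9361572265625), (173.67604064941406, 337.1949462890625), 67.6551742553711) [701.77527  -30.734777] 258
```

View pics/crop.png

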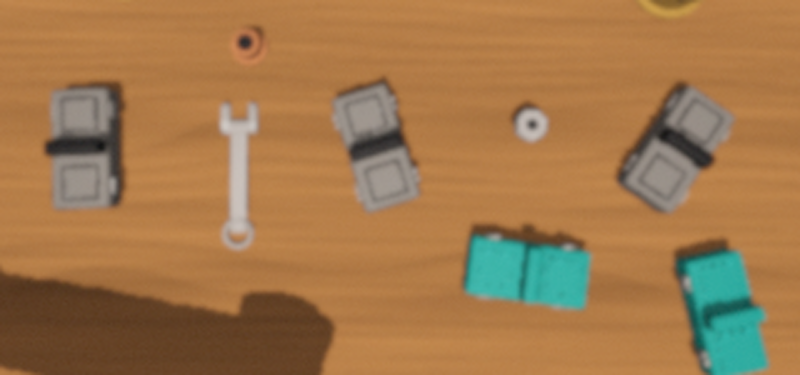

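The grey cases are at full-image (163,224), (279,223) and (400,225), which are crop (83,147), (376,147) and (680,147). The look-alikes at (342,273) and (419,289) are turquoise, so they are excluded.

Run:
```python
from h import *
c=dict(np.load("top0.npz")); P=cloud(c); ok=c["range_z"]>0
for n,x,y in [("L",.446,.306),("M",.448,.007),("R",.450,-.300)]:
    m=ok&(np.hypot(P[...,0]-x,P[...,1]-y)<.08)
    h=P[m&(P[...,2]>.064)&(P[...,2]<.08)]; b=P[m&(P[...,2]>.040)&(P[...,2]<.049)]
    print(n)
    for q in (h,b):
        mm=q[:,:2].astype(np.float32)*1000; rc=cv2.minAreaRect(mm); d=q[:,:2]-q[:,:2].mean(0); e,V=np.linalg.eigh(d.T@d)
        print("  ",len(q),np.round(rc[0],1),np.round(rc[1],1),round(rc[2],1),"mean",np.round(mm.mean(0),1),"axis",np.round(np.degrees(np.arctan2(V[1,1],V[0,1]))%180,1))
g=c["frame"].astype(int).max(2); m=np.zeros(g.shape,np.uint8); m[105:170,240:350]=g[105:170,240:350]<60
print(m.sum(), [np.percentile(g[105:170,240:350],p) for p in (10,30,50,70)])
v,u=np.nonzero(m); q=np.array([w(c,(a,b_),.004)[:2]*1000 for a,b_ in zip(u,v)],np.float32); print(cv2.minAreaRect(q),q.mean(0))
```

```text
L
   154 [446.5 302.9] [14.7 53.8] 0.7 mean [446.3 302.3] axis 92.3
   953 [446.4 302.1] [119.6  60.8] 2.6 mean [446.  301.9] axis 3.6
M
   145 [449.7   9.4] [15.9 52.8] 17.9 mean [449.6   9.4] axis 108.1
   941 [450.    8.4] [119.3  59.7] 17.8 mean [449.    9.1] axis 17.7
R
   154 [ 451.2 -295.4] [53.4 16. ] 55.3 mean [ 450.8 -294.4] axis 56.3
   930 [ 450.8 -295.9] [ 60.7 119.7] 55.9 mean [ 450.4 -293.4] axis 145.8
3243 [np.float64(43.0), np.float64(46.0), np.float64(115.0), np.float64(180.0)]
((680.8138427734375, -26.519691467285156), (110.71263885498047, 211.1278533935547), 3.707688331604004) [680.33026 -26.18844]
```

apply_moves:
  steps: "290 -302 -90 -72.8;290 -302 -90 -72.8;290 -302 -90 -72.8;290 -302 -90 -72.8;290 -302 -90 -72.8;290 -302 -90 -72.8;290 -302 -90 -72.8;290 -302 -90 -72.8"
  fingers: 1
  grip_force: 100

```text
time_s: 1.35
tool_pos: [0.4285, 0.3216, 0.2199]
tool_rot: [179.9, -0.0, 96.4]
ft_force: [0.4, 0.5, 0.4]
gripper_width: 0.0852
gripper_force: 0.0
```

apply_moves:
  steps: "10 -11 -10 -4;10 -11 -20 -4;10 -11 -20 -4;10 -11 -20 -4"

```text
time_s: 1.75
tool_pos: [0.4363, 0.3129, 0.1996]
tool_rot: [-179.9, -0.0, 92.9]
ft_force: [-0.3, 0.9, -0.5]
gripper_width: 0.0855
gripper_force: 0.0
```

```bash
cat > near.py <<'E'
from h import *
import sys
x,y=map(float,sys.argv[1:3]); s=ctrl.sense(); print(s["tool_pos"],s["tool_rot"],s["time_s"])
c=camera("wrist"); P=cloud(c); ok=c["range_z"]>0
m=ok&(np.hypot(P[...,0]-x,P[...,1]-y)<.08); 
for lo,hi in((.064,.08),(.038,.05)):
    q=P[m&(P[...,2]>lo)&(P[...,2]<hi)]
    if len(q)<20: print("few",len(q)); continue
    rc=cv2.minAreaRect(q[:,:2].astype(np.float32)*1000); print(len(q),np.round(rc[0],1),np.round(rc[1],1),round(rc[2],1),np.median(q[:,2]).round(4))
E
python3 near.py .4465 .3025
```

```text
[0.43629132 0.31287728 0.19962772] [-1.79948356e+02 -1.70168071e-03  9.28936592e+01] 1.75
1519 [444.9 305.5] [15.5 53.3] 3.0 0.0735
8520 [444.7 303.7] [120.2  61. ] 2.9 0.0443
```

apply_moves:
  steps: "9 -9 0 0;9 -9 -40 0;9 -9 -70 0;9 -9 -78 0;9 -9 -78 0;9 -9 -78 0"

```text
time_s: 2.4
tool_pos: [0.4472, 0.3038, 0.1231]
tool_rot: [179.9, -0.1, 92.8]
ft_force: [-0.0, -0.7, -0.6]
gripper_width: 0.0856
gripper_force: 0.0
```

apply_moves:
  steps: "0 0 0 0;0 0 0 0;0 0 0 0;0 0 0 0;0 0 0 0;0 0 0 0;0 0 0 0"
  fingers: -1

```text
time_s: 3.1
tool_pos: [0.4464, 0.3033, 0.1224]
tool_rot: [180.0, -0.0, 92.8]
ft_force: [-1.5, -0.9, 6.1]
gripper_width: 0.0139
gripper_force: 99.4
```

apply_moves:
  steps: "0 0 15 0;0 0 50 0;0 0 95 0;0 0 130 0;0 0 140 0;0 0 140 0"

```text
time_s: 3.7
tool_pos: [0.4469, 0.3034, 0.2634]
tool_rot: [179.8, -0.1, 92.8]
ft_force: [0.2, -0.4, -3.5]
gripper_width: 0.0143
gripper_force: 98.4
```

apply_moves:
  steps: "45 2 0 0;90 4 0 0;45 2 0 0;0 0 0 0;45 2 0 0;90 4 0 0;45 2 0 0;0 0 0 0"

```text
time_s: 4.5
tool_pos: [0.4461, 0.3022, 0.2557]
tool_rot: [-179.5, 0.2, 92.6]
ft_force: [-1.2, 0.7, -2.9]
gripper_width: 0.0141
gripper_force: 99.5
```

```bash
cat > ft.py <<'E'
from h import *
import sys
F=[];T=[]
for _ in range(int(sys.argv[2])):
    camera("wrist"); s=ctrl.sense(); F.append(s["ft_force"]); T.append(s["ft_torque"])
F=np.array(F);T=np.array(T);a=np.radians(float(sys.argv[1])); 
T2=np.c_[T@[np.cos(a),np.sin(a),0],T@[-np.sin(a),np.cos(a),0]]
print(s["time_s"],s["tool_pos"],"F",F.mean(0).round(2),"Tlong,Tlat",T2.mean(0).round(4),"sd",T2.std(0).round(4)); print(T2[:,1].round(3))
E
python3 ft.py 2.7 8
```

```text
4.9 [0.44694631 0.30312071 0.26161123] F [-0.94 -0.62 -3.22] Tlong,Tlat [-0.0298  0.0603] sd [0.0806 0.2721]
[ 0.771 -0.027 -0.113 -0.093  0.    -0.047 -0.035  0.026]
```

apply_moves:
  steps: "45 2 0 0;90 4 0 0;45 2 0 0;0 0 0 0;45 2 0 0;90 4 0 0;90 4 0 0;90 4 0 0"

```text
time_s: 5.7
tool_pos: [0.5381, 0.3069, 0.2621]
tool_rot: [179.9, -0.0, 92.7]
ft_force: [-0.7, -0.2, -3.6]
gripper_width: 0.0139
gripper_force: 100.1
```

```bash
python3 ft.py 2.7 12
```

```text
6.3 [0.53607206 0.30714024 0.26193427] F [-0.47  0.29 -3.17] Tlong,Tlat [-0.0139 -0.0002] sd [0.0316 0.0284]
[-0.023 -0.012 -0.006  0.05  -0.067 -0.009 -0.013  0.003  0.024  0.03
  0.016  0.005]
```

apply_moves:
  steps: "-45 -2 0 0;-90 -4 0 0;-90 -4 0 0;-90 -4 0 0;-90 -4 0 0"

```text
time_s: 6.8
tool_pos: [0.4475, 0.3036, 0.2628]
tool_rot: [179.8, -0.1, 92.8]
ft_force: [0.7, 1.0, -2.9]
gripper_width: 0.014
gripper_force: 100.1
```

```bash
python3 ft.py 2.7 12
```

```text
7.4 [0.44625873 0.30300931 0.26172265] F [-0.21 -0.12 -3.06] Tlong,Tlat [-0.0097 -0.0037] sd [0.0392 0.0296]
[-0.045 -0.001 -0.041  0.042 -0.025  0.019 -0.01  -0.021 -0.038  0.016
  0.02   0.04 ]
```

apply_moves:
  steps: "0 0 -40 0;0 0 -80 0;0 0 -110 0;0 0 -125 0;0 0 -132 0;0 0 -136 0;0 0 -138 0;0 0 -140 0"

```text
time_s: 8.2
tool_pos: [0.4474, 0.3037, 0.1232]
tool_rot: [179.8, -0.1, 92.8]
ft_force: [0.0, -0.4, -3.0]
gripper_width: 0.0141
gripper_force: 100.0
```

```bash
python3 ft.py 2.7 3
```

```text
8.35 [0.44675124 0.30336891 0.12271013] F [-0.27 -0.07 -3.12] Tlong,Tlat [-0.0328  0.016 ] sd [0.0163 0.021 ]
[ 0.029 -0.014  0.033]
```

Still fully carried, so it is marginally above the bench. I'll lower it in small steps until it touches.

apply_moves:
  steps: "0 0 -1 0;0 0 -1.5 0;0 0 -1.5 0"

```text
time_s: 8.65
tool_pos: [0.4469, 0.3035, 0.1224]
tool_rot: [179.9, -0.0, 92.8]
ft_force: [-2.4, -1.8, 6.5]
gripper_width: 0.0143
gripper_force: 101.5
```

apply_moves:
  steps: "0 0 0 0;0 0 0 0;0 0 0 0;0 0 0 0;0 0 5 0;0 0 30 0;0 0 70 0;0 0 80 0"
  fingers: 1

```text
time_s: 9.45
tool_pos: [0.4486, 0.3044, 0.2047]
tool_rot: [179.6, -0.2, 92.8]
ft_force: [0.4, 0.3, -0.3]
gripper_width: 0.0856
gripper_force: 0.0
```

apply_moves:
  steps: "3 -294 0 15;3 -294 0 15;3 -294 0 15;3 -294 0 15;3 -294 0 15;3 -294 0 15;3 -294 0 15;3 -294 0 15"

```text
time_s: 10.25
tool_pos: [0.4491, 0.008, 0.2002]
tool_rot: [-180.0, -0.0, 107.5]
ft_force: [-0.1, -0.9, -0.0]
gripper_width: 0.0853
gripper_force: 0.0
```

```bash
python3 near.py .4495 .009
```

```text
[0.44905428 0.00799884 0.20019143] [-1.79993294e+02 -2.96091468e-02  1.07549637e+02] 10.25
1599 [448.1  11.3] [16. 53.] 17.5 0.0734
8714 [448.6   9.6] [120.4  60.9] 17.7 0.0443
```

apply_moves:
  steps: "0 1 -40 0;0 1 -70 0;0 1 -78 0;0 1 -78 0;0 1 -78 0"

```text
time_s: 10.8
tool_pos: [0.4501, 0.0109, 0.1231]
tool_rot: [179.9, 0.0, 107.9]
ft_force: [1.0, -0.2, 0.1]
gripper_width: 0.0858
gripper_force: 0.0
```

apply_moves:
  steps: "0 0 0 0;0 0 0 0;0 0 0 0;0 0 0 0;0 0 0 0;0 0 0 0;0 0 0 0"
  fingers: -1

```text
time_s: 11.5
tool_pos: [0.4495, 0.01, 0.1229]
tool_rot: [180.0, 0.0, 107.8]
ft_force: [-1.6, 0.5, 5.8]
gripper_width: 0.0143
gripper_force: 98.5
```

apply_moves:
  steps: "0 0 15 0;0 0 50 0;0 0 95 0;0 0 130 0;0 0 140 0;0 0 140 0"

```text
time_s: 12.1
tool_pos: [0.4495, 0.01, 0.2627]
tool_rot: [179.9, 0.0, 107.8]
ft_force: [0.6, 0.1, -5.3]
gripper_width: 0.0136
gripper_force: 98.8
```

apply_moves:
  steps: "43 14 0 0;86 28 0 0;43 14 0 0;0 0 0 0;43 14 0 0;86 28 0 0;43 14 0 0;0 0 0 0"

```text
time_s: 12.9
tool_pos: [0.4489, 0.0101, 0.2564]
tool_rot: [-179.4, -0.2, 107.9]
ft_force: [-2.2, -0.4, -3.6]
gripper_width: 0.0142
gripper_force: 101.5
```

apply_moves:
  steps: "43 14 0 0;86 28 0 0;43 14 0 0;0 0 0 0;43 14 0 0;86 28 0 0;86 28 0 0;86 28 0 0"

```text
time_s: 13.7
tool_pos: [0.5343, 0.0383, 0.2586]
tool_rot: [-179.7, -0.1, 107.8]
ft_force: [0.2, -0.3, -5.8]
gripper_width: 0.0135
gripper_force: 102.5
```

```bash
python3 ft.py 17.7 12
```

```text
14.3 [0.53518433 0.03799336 0.26257985] F [-0.06  0.06 -5.55] Tlong,Tlat [-0.0028  0.0137] sd [0.0325 0.0358]
[ 0.01  -0.018  0.018 -0.04   0.027 -0.05   0.034  0.016  0.023  0.083
  0.005  0.056]
```

apply_moves:
  steps: "-43 -14 0 0;-86 -28 0 0;-86 -28 0 0;-86 -28 0 0;-86 -28 0 0"

```text
time_s: 14.8
tool_pos: [0.4505, 0.01, 0.2634]
tool_rot: [179.8, 0.1, 107.8]
ft_force: [0.1, -1.2, -5.5]
gripper_width: 0.014
gripper_force: 102.6
```

```bash
python3 ft.py 17.7 12
```

```text
15.4 [0.44924965 0.01009684 0.26222665] F [-0.05 -0.   -5.71] Tlong,Tlat [-0.0096 -0.0314] sd [0.0316 0.021 ]
[-0.008 -0.035 -0.021 -0.029 -0.041 -0.008 -0.064 -0.063 -0.058 -0.034
 -0.01  -0.005]
```

apply_moves:
  steps: "43 14 0 0;86 28 0 0;43 14 0 0;0 0 0 0;43 14 0 0;86 28 0 0;86 28 0 0;86 28 0 0"

```text
time_s: 16.2
tool_pos: [0.5365, 0.0383, 0.2624]
tool_rot: [180.0, 0.0, 107.8]
ft_force: [-0.5, -0.2, -6.2]
gripper_width: 0.0137
gripper_force: 102.8
```

```bash
python3 ft.py 17.7 20
```

```text
17.2 [0.53520487 0.03808665 0.26228354] F [-0.16  0.06 -5.49] Tlong,Tlat [0.0001 0.0291] sd [0.0245 0.0275]
[ 0.092  0.039  0.03   0.017  0.007  0.011 -0.005 -0.004  0.07   0.025
  0.025  0.072  0.027  0.003  0.062  0.045  0.047 -0.001  0.022 -0.004]
```

apply_moves:
  steps: "-43 -14 0 0;-86 -28 0 0;-43 -14 0 0;0 0 0 0;-43 -14 0 0;-86 -28 0 0;-86 -28 0 0;-86 -28 0 0"

```text
time_s: 18.0
tool_pos: [0.4478, 0.01, 0.2614]
tool_rot: [-179.9, -0.0, 107.7]
ft_force: [0.7, -0.2, -5.7]
gripper_width: 0.014
gripper_force: 103.2
```

```bash
python3 ft.py 17.7 20
```

```text
19.0 [0.44919168 0.01004834 0.26229543] F [ 0.28  0.11 -5.48] Tlong,Tlat [-0.0114 -0.0242] sd [0.0216 0.0263]
[-0.036 -0.026 -0.029 -0.005 -0.077 -0.015 -0.035 -0.025 -0.024 -0.053
 -0.053 -0.012 -0.011  0.013 -0.047  0.029 -0.069 -0.006 -0.009  0.006]
```

apply_moves:
  steps: "25 -4 2 -2;65 -10 5 -5;105 -16 8 -8;145 -22 10 -11;185 -29 10 -13;215 -34 10 -14;228 -36 10 -14;232 -36 10 -14"

```text
time_s: 19.8
tool_pos: [0.6826, -0.0264, 0.2714]
tool_rot: [-180.0, 0.0, 93.7]
ft_force: [0.1, 0.5, -4.6]
gripper_width: 0.0141
gripper_force: 103.2
```

apply_moves:
  steps: "0 0 0 0;0 0 0 0;0 0 0 0;0 0 0 0;0 0 0 0"

```text
time_s: 20.3
tool_pos: [0.6808, -0.0258, 0.2726]
tool_rot: [180.0, -0.0, 93.8]
ft_force: [-0.3, -0.0, -4.8]
gripper_width: 0.0136
gripper_force: 103.2
```

Run:
```python
from h import *
s=ctrl.sense(); print(s["tool_pos"],s["tool_rot"],s["gripper_force"],s["time_s"])
a=camera("top");b=camera("side"); cv2.imwrite("pics/end.png",np.hstack([a["frame"][60:360,80:480],b["frame"][60:360,130:530]])[:,:,::-1])
P=cloud(a);m=(a["range_z"]>0)&(np.hypot(P[...,0]-.681,P[...,1]+.0265)<.08)&(P[...,2]>.1)&(P[...,2]<.205)
rc=cv2.minAreaRect(P[m][:,:2].astype(np.float32)*1000);print(m.sum(),rc,np.median(P[m][:,2]))
m=(a["range_z"]>0)&(np.hypot(P[...,0]-.446,P[...,1]-.303)<.08)&(P[...,2]>.035)&(P[...,2]<.052)
print(cv2.minAreaRect(P[m][:,:2].astype(np.float32)*1000),np.median(P[m][:,2]))
```

```text
[ 0.68078916 -0.02579895  0.27264627] [ 1.79994881e+02 -6.57732570e-05  9.37687296e+01] 103.17381262779236 20.3
0 ((0.0, 0.0), (0.0, 0.0), 0.0) nan
((447.92041015625, 302.34149169921875), (120.06582641601562, 61.1025390625), 2.7766273021698) 0.04423054565175566
  return _methods._mean(a, axis=axis, dtype=dtype,
  ret = ret.dtype.type(ret / rcount)
```

View pics/end.png

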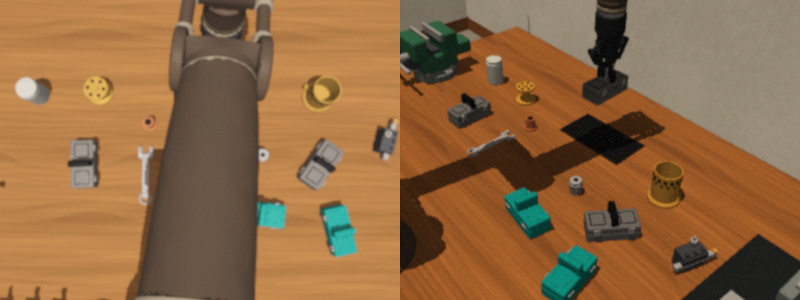

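In the side half of the picture, at (605,85), the case is held level above the mat. In the top half, the left case at (83,163) lies where it was, and nothing else has moved.

```bash
python3 -c "
from workcell import ctrl; print(ctrl.sign_off())"
```

```text
the job is handed in; nothing more can be done
None
```

The middle grey case rattles: after shaking, its weight shifted end to end by 0.053 N m, while the left case stayed quiet and went back in place (the right one was never lifted). I handed the job in still gripping the rattling case level, about 15 cm above the middle of the mat with one end pointing across; the system gave no verdict.

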